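Level the hinged chasing board with a wedge

ROBOT

A 6-joint arm with a two-finger parallel gripper is mounted at the origin on the work surface. World frame = base frame: x ahead of the robot, y to its left, z up, the work surface at z = 0. Lengths are in mm, angles in rad, forces in N, time in s.
With the tool pointing down it reaches from about 275 to 750 mm from the base axis. Payload 10.2 kg.
Tool frame: the origin (TCP) lies midway between the tips of the shut fingers; the grasp point (between the pads) lies 19 mm behind it; z points along the fingers, y is the line along which they close (so a half turn about z gives the same grasp; the last joint's range is limited). The gripper opens to 85 mm and grips with 20 to 120 N. Pads are 22 mm wide; open, the fingers measure 114 mm over their backs; the gripper's body (76 mm by 85 mm) begins 54 mm behind the grasp point. The pads swing forward as they close: fully open they stand 13 mm farther back than shut.
Start: joints at [1.123, 0.313, 1.498, -0, 1.331, -0.223], TCP at [117.041, 511.793, 194.094] pointing down, gripper open.
Joint ranges: [-2.94, 2.94], [-0.97, 2.17], [0.19, 2.56], [-1.23, 4.37], [0.02, 3.11], [-2.88, 2.88]. Speed limits (rad/s): [2.39, 2.39, 3.01, 3.14, 3.14, 3.14].

INTERFACE

Orientations are given as a unit quaternion [w, x, y, z].
In Python, from rig import ctrl gives the robot as it stands.
- The arm moves only by the tool send_rows, never from a script. Its argument "targets" is a list of rows, each a list of 7 numbers: the closure, from -1 (fully open) to 1 (shut), so that 0 is half open, then the shift along the tool's x, y, z in m, then the turn, a rotation vector about the tool's x, y, z in rad. In form: [[claw, dx, dy, dz, ax, ay, az], ...]. A call has exactly 10 rows; each row shifts and turns the commanded pose from where the row before left it, along the tool's axes as they then stand; what a row does not reach is not made up. A row lasts 1/8 s, in which the tool goes at most 62.5 mm and 10.7 degrees, less where a joint would pass 70% of its speed; a pose out of reach is approached as far as the arm can. A call with a gripper value outside its range is refused whole. The fingers move at their own pace and stop on an object; "squeeze" is the grip in N (left out, the last holds). Time passes only in rows, so rows that do not move let the fingers close, or fill a call up. It gives the time, the measured TCP pose, the force, the opening and the grip force at its end, in the units of the state.
- ctrl.sense(): the state, without advancing time (a new reading comes with each control period).
- ctrl.capture(name): name is "side" or "top"; returns a dict with "img" (480x640x3 uint8, red, green, blue), "camera_matrix" (3x3 intrinsics, pixels), "R" (3x3) and "t" (3): a world point X has camera coordinates R X + t. Camera axes: x right, y down, z forward; pixel columns grow to the right and rows downward; lengths in mm; the calibration is good to about 2 mm. A picture is of the moment at which its call begins. There is no depth.
- ctrl.finish_job(): hands the job in; it is judged then, once.
Trained networks look in a picture, given as the dict that the camera call returned (one of the last four; its "shot" number tells which), for a name from the list of things; names that differ only in an ending like _2 or _b are one class to them, and where a whole thing is asked for, a point or a joint stands for the part that bears it (a point fixed in the world has none). Each returns a list of dicts, best first, with "score" (0 to 1); they miss things now and then, are a little off and sometimes report something else, mostly with a low value. They report only what shows in the picture. A call takes as long as a camera call. They do not tell look-alikes from the thing itself.
- ctrl.boxes_of(query, picture): "extent" ([left, top, width, height] in pixels, round what is visible of it).
- ctrl.landmark_of(query, picture): "point" ([column, row] in pixels: a listed point, or the origin of a listed thing).
The state is a dict: "time_s": time; "joints": joint angles; "dq": joint speeds; "tau": joint torques, N m; "eef_pos": TCP position; "ee_rot": TCP orientation; "force": force on the tool from outside, world axes, zero at the start; "wrist_torque": the same for the moment, N m; "grip_width": opening from 0.0 (shut) to 1.0 (fully open); "grip_force": force on a finger pad.
Only numpy, scipy, OpenCV 4.12 (cv2) and the standard library are available. Lean on these libraries where they do the work, as an engineer would, in place of code of your own. Each camera call takes 0.05 s, during which the arm holds its last target. There are 200 camera calls.

TASK

The silversmith's chasing board is hinged at its back and its front edge has dropped. Take the bigger of the two wooden wedges and push it, thin end first and straight, under the middle of the front edge until the board sits level, then let go so that the wedge alone holds the board there. Leave the small wedge, the hammer, the punch pot and the tin where they are.

Things in the scene. Friction and masses are not known exactly. Their poses are not given: they have to be found in the camera images.
- frame: Fixed dark wooden frame on the bench, U-shaped, open to its -x side. Origin: on the bench under the middle of the level board; +x points from the board's front edge back to its hinge, z up. Foot block 50 x 180 x 18 mm high at the back (front face at x = +50 mm), side rails 7 mm high at y = +-80 mm with 10 mm high rubber rests; between them (y -72 to +72 mm) the bench is clear.
- board (a joint): Board's tilt about its back hinge, rad: 0 level, negative = front low, positive = front high; at rest -0.108. It drops back unless held up. Wood, 130 mm front to back, 180 wide, 12 thick, about 0.9 kg with the steel slab (85 x 110 x 9 mm) and bangle fixed on it. Hinge line: its lower back edge, at x = +65 mm in the frame, 23 mm high. When level its underside is 23 mm above the bench.
- front_edge (a point): Middle of the board's lower front edge (moves with it): at x = -65 mm, y = 0 in the frame when level; 9 mm above the bench when down, 23 mm when level.
- wedge: The bigger loose wedge, light wood, 150 mm long, 40 wide, about 80 g, on its flat underside. Plain taper: 4 mm thick at the thin end, 34 mm at the thick end (1 in 5). Origin: centre of its underside; +x points to the thin end (x = +75 mm). It jams by friction and stays under the board. The board is level with about 95 mm of it under the front edge, 55 mm outside.
- thin_wedge: The small wedge, loose, same wood, 100 mm long, 40 mm wide, 3 to 15 mm thick: too thin for this job. Origin: centre of its underside; x axis points to its thin end. Leave it alone.
- hammer: Hammer lying loose on the bench, well to the right. Origin: underneath it, on the handle's line; x axis along the handle towards the head. Leave it alone.
- punch_pot: White pot 76 mm across, 70 mm high, full of steel punches standing up to about 115 mm. Origin: centre of its underside. Leave it alone.
- polish_tin: Flat round metal tin 60 mm across, 35 mm high. Origin: centre of its underside. Leave it alone.
There are look-alikes about, which are no part of the job. What is shaped like the wedge but black or green is not meant.

How it is judged (in metres and radians):
On the way:
1. the thin end of the bigger wedge is under the front edge, wedge flat on the bench, board still low (x of wedge in the frame of frame between -0.13 and -0.055 m and y of wedge in the frame of frame between -0.05 and 0.05 m and height (world z) of wedge below 0.01 m and value of joint board below -0.02 rad), for 0.05 s.
At the end, for the whole second after the job is handed in: The board is level within 1 degree (0.0175 rad) and still, held up by the bigger wedge, which lies flat on the bench under the front edge, thin end first, its middle line within 30 mm of the middle of the edge and within 15 degrees of square to it, released and at rest (value of joint board between -0.0175 and 0.0175 rad and velocity of joint board between -0.02 and 0.02 rad/s and contact force between wedge and board above 0.8 N and y of wedge in the frame of frame between -0.03 and 0.03 m and angle between the x axis of wedge and the x axis of frame, either way round below 0.26 rad and x of wedge in the frame of frame below 0 m and angle between wedge's own z axis and vertical below 0.05 rad and height (world z) of wedge below 0.004 m and linear speed of wedge below 0.01 m/s); the robot touches nothing.
It fails at once if the small wedge, hammer, punch pot or tin is moved more than 30 mm (distance of any of thin_wedge, hammer, punch_pot, polish_tin from where it was at the start of the episode above 0.03 m).
It also fails if it takes over 48 s, if anything falls off the work surface, if the arm or the gripper's body presses on something with over 40 N, if the wrist force passes 120 N, or if a joint passes its speed limit or range.

## Working session

There is one attempt and no reset: what is moved stays moved. The work goes in short steps, Python scripts to look and compute and a tool call to move; the robot and the scene stay as the last step left them, time stands still between calls to the robot, and variables do not carry over. Pictures are saved under pics/ and viewed, at most 10 in all, crops included, and the job is handed in when it is done.

Besides the shell and the picture viewer there is one more tool, called in YAML: its name, and indented under it one key for each argument. send_rows: Moves the arm, as the interface text tells. Its arguments: {"type":"object","properties":{"targets":{"type":"array"},"squeeze":{"type":"number"}},"required":["targets"]}

```bash
mkdir -p pics; ls
cat > h.py <<'E'
import numpy as np, cv2
from rig import ctrl
def ray(p,uv,z):
    K,R,t=[np.array(p[k],float) for k in("camera_matrix","R","t")]
    d=R.T@np.linalg.solve(K,[uv[0],uv[1],1]); c=-R.T@t.ravel()
    return c+d*(z-c[2])/d[2]
def proj(p,X):
    K,R,t=[np.array(p[k],float) for k in("camera_matrix","R","t")]
    q=K@(R@np.array(X,float)+t.ravel()); return q[:2]/q[2]
def save(p,n): cv2.imwrite(f"pics/{n}.png",cv2.cvtColor(p["img"],cv2.COLOR_RGB2BGR))
E
python3 - <<'E'
from h import *
for c in("top","side"):
    p=ctrl.capture(c); save(p,c+"0")
    print(c, "cam", np.round(-np.array(p["R"]).T@np.array(p["t"]).ravel()))
    for n in("frame","wedge","thin_wedge","hammer","punch_pot","polish_tin","front_edge","board"):
        b=ctrl.boxes_of(n,p)[:4]; l=ctrl.landmark_of(n,p)[:4] if n!="board" else []
        print(n,[(np.round(x["extent"]).tolist(),round(x["score"],2)) for x in b],[(np.round(x["point"]).tolist(),round(x["score"],2),np.round(ray(p,x["point"],9 if n=="front_edge" else 0)).tolist()) for x in l])
E
```

```text
pics
top cam [ 348.  -13. 1088.]
frame [([276.0, 149.0, 80.0, 75.0], 0.87)] [([318.0, 194.0], 0.97, [645.0, -13.0, 0.0])]
wedge [([132.0, 315.0, 62.0, 29.0], 0.98), ([82.0, 226.0, 62.0, 50.0], 0.94), ([162.0, 217.0, 42.0, 65.0], 0.61), ([226.0, 260.0, 44.0, 65.0], 0.59)] [([162.0, 328.0], 0.9, [329.0, 360.0, 0.0]), ([251.0, 291.0], 0.81, [410.0, 151.0, 0.0]), ([432.0, 233.0], 0.69, [542.0, -287.0, 0.0]), ([182.0, 246.0], 0.65, [522.0, 318.0, 0.0])]
thin_wedge [([424.0, 211.0, 18.0, 41.0], 0.94)] [([433.0, 234.0], 0.84, [538.0, -291.0, 0.0])]
hammer [([494.0, 189.0, 48.0, 112.0], 0.74)] [([521.0, 248.0], 0.88, [501.0, -500.0, 0.0])]
punch_pot [([158.0, 147.0, 40.0, 41.0], 0.83)] [([184.0, 174.0], 0.59, [703.0, 319.0, 0.0])]
polish_tin [([431.0, 154.0, 30.0, 30.0], 0.63)] [([442.0, 172.0], 0.81, [695.0, -321.0, 0.0])]
front_edge [([277.0, 165.0, 80.0, 56.0], 0.94), ([424.0, 213.0, 18.0, 40.0], 0.58)] [([315.0, 223.0], 0.68, [571.0, -4.0, 9.0])]
board [([276.0, 161.0, 80.0, 58.0], 0.73)] []
side cam [  407. -1494.   855.]
frame [([327.0, 216.0, 60.0, 41.0], 0.59)] [([348.0, 241.0], 0.66
[... 201 characters left out ...]
.0, 335.0, 0.0]), ([238.0, 199.0], 0.82, [331.0, 348.0, 0.0]), ([294.0, 178.0], 0.63, [529.0, 489.0, 0.0]), ([263.0, 224.0], 0.56, [407.0, 147.0, 0.0])]
thin_wedge [([304.0, 293.0, 43.0, 12.0], 0.6)] [([325.0, 303.0], 0.64, [543.0, -292.0, 0.0])]
hammer [([259.0, 334.0, 127.0, 38.0], 0.87)] [([320.0, 363.0], 0.56, [506.0, -511.0, 0.0])]
punch_pot [([338.0, 161.0, 24.0, 41.0], 0.62)] [([352.0, 191.0], 0.75, [716.0, 346.0, 0.0]), ([352.0, 242.0], 0.68, [659.0, 0.0, 0.0])]
polish_tin [([377.0, 289.0, 25.0, 23.0], 0.81), ([276.0, 189.0, 36.0, 19.0], 0.32)] []
front_edge [([323.0, 223.0, 52.0, 36.0], 0.58)] [([324.0, 245.0], 0.9, [574.0, -23.0, 9.0])]
board [([325.0, 223.0, 50.0, 35.0], 0.87)] []
```

View pics/top0.png

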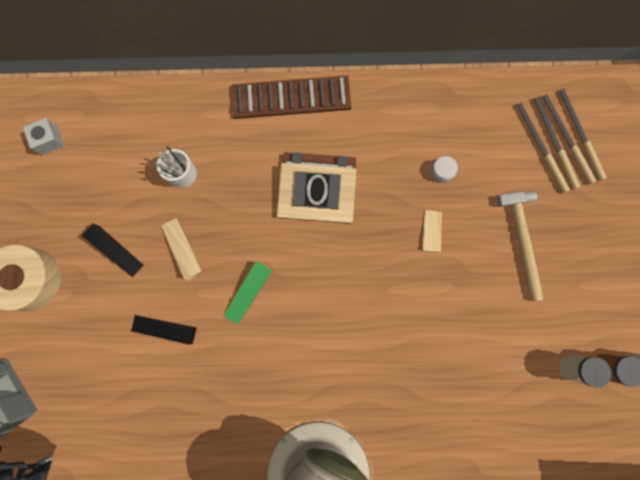

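Run:
```python
import cv2,numpy as np
a=cv2.imread("pics/top0.png")[200:350,60:360]; b=cv2.imread("pics/side0.png")[155:265,210:390]
a=cv2.resize(a,None,fx=2.6,fy=2.0*1.3,interpolation=3)[:,:780]
b=cv2.resize(b,(780,477),interpolation=3)
cv2.imwrite("pics/topc.png",a); cv2.imwrite("pics/sidec.png",b)
```

```text
(no output)
```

View pics/topc.png

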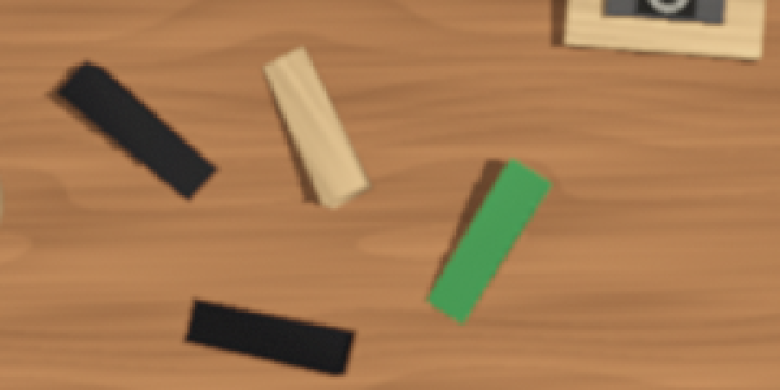

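View pics/sidec.png

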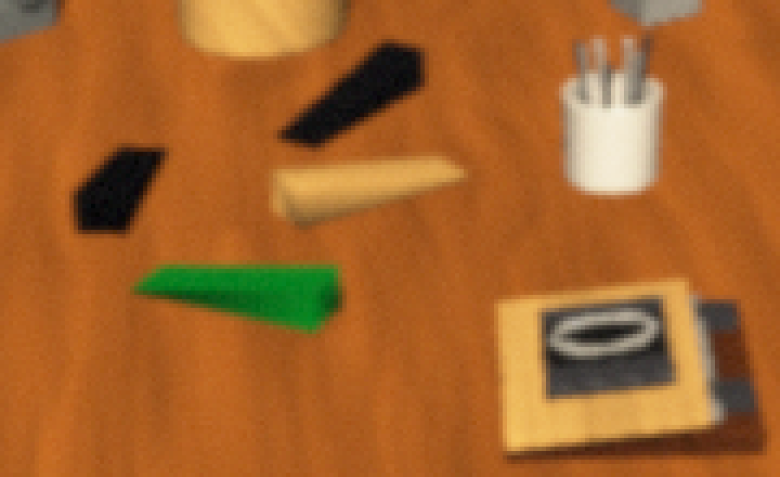

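The candidates are the light wedge at (182,249), two black look-alikes at (113,250) and (163,329), a green one at (248,292), and the small light wedge at (432,231). I choose the light one at (182,249). It is long and plain wood, and the crops show its thin end pointing away from the robot (towards +x) and its thick end nearer. Next I fit its pose and the board's from their silhouettes.

```bash
cat >> h.py <<'E'
from scipy.optimize import minimize
def mask(p,box):
    x,y,w,h=[int(v) for v in box]; m=np.zeros(p["img"].shape[:2],np.uint8)
    s=4; x0,y0,x1,y1=x-14,y-14,x+w+14,y+h+14
    crop=cv2.resize(p["img"][y0:y1,x0:x1],None,fx=s,fy=s,interpolation=cv2.INTER_CUBIC)
    g=np.zeros(crop.shape[:2],np.uint8)
    cv2.setRNGSeed(1)
    cv2.grabCut(crop[:,:,::-1].copy(),g,(11*s,11*s,(w+6)*s,(h+6)*s),np.zeros((1,65)),np.zeros((1,65)),6,cv2.GC_INIT_WITH_RECT)
    f=((g==1)|(g==3)).astype(np.uint8); f=cv2.morphologyEx(f,cv2.MORPH_OPEN,np.ones((7,7)))
    c=max(cv2.findContours(f,0,1)[0],key=cv2.contourArea)
    return ((cv2.convexHull(c).reshape(-1,2)+.5)/s-.5+[x0,y0]).astype(np.float32)
def wedge_pts(q,L=150,a=4,b=34):
    x,y,t=q[:3]; P=np.array([[s*L/2,w*20,z] for s,zz in((1,(0,a)),(-1,(0,b))) for w in(1,-1) for z in zz],float)
    return P@np.array([[np.cos(t),np.sin(t),0],[-np.sin(t),np.cos(t),0],[0,0,1]])+[x,y,0]
def board_pts(q,tilt=-.108):
    x,y,t=q[:3]; c,s=np.cos(tilt),np.sin(tilt)
    P=np.array([[65-u*c-v*s*-1*-1, w*90, 23+u*s+v*c] for u in(0,130) for v in(0,12) for w in(1,-1)],float)
    return P@np.array([[np.cos(t),np.sin(t),0],[-np.sin(t),np.cos(t),0],[0,0,1]])+[x,y,0]
def fit(q0,views,pts):
    def cost(q):
        e=0
        for p,h in views:
            m=cv2.convexHull(np.array([proj(p,X) for X in pts(q)],np.float32))
            i=cv2.intersectConvexConvex(m,h.reshape(-1,1,2))[0]; A=cv2.contourArea(m)+cv2.contourArea(h)
            e+=1-i/(A-i)
        return e/len(views)
    r=None
    for _ in range(3):
        r=minimize(cost,q0 if r is None else r.x,method="Nelder-Mead",options=dict(initial_simplex=np.array([np.array(q0 if r is None else r.x)+d for d in([0,0,0],[12,0,0],[0,12,0],[0,0,.12])])))
    return np.round(r.x,3),round(r.fun,3)
E
python3 - <<'E'
from h import *
P={c:ctrl.capture(c) for c in("top","side")}
W={"top":(160,217,43,65),"side":(271,188,46,22)}; B={"top":(276,161,81,61),"side":(323,218,54,42)}
hw={c:mask(P[c],W[c]) for c in P}; hb={c:mask(P[c],B[c]) for c in P}
qw=(522,318,.35); qb=(645,-10,-.06)
for n,v in(("top",["top"]),("side",["side"]),("both",["top","side"])):
    print(n,"wedge",fit(qw,[(P[c],hw[c]) for c in v],wedge_pts),"board",fit(qb,[(P[c],hb[c]) for c in v],board_pts))
w=fit(qw,[(P[c],hw[c]) for c in P],wedge_pts)[0]; b=fit(qb,[(P[c],hb[c]) for c in P],board_pts)[0]
o=[]
for c,(x,y,ww,hh) in(("top",(150,140,225,150)),("side",(255,155,150,112))):
    s=3.4; s=390/ww; im=cv2.resize(P[c]["img"][y:y+hh,x:x+ww,::-1],None,fx=s,fy=s,interpolation=2)
    for h,col in((hw[c],(0,255,0)),(hb[c],(0,255,0)),(cv2.convexHull(np.array([proj(P[c],X) for X in wedge_pts(w)],np.float32)).reshape(-1,2),(0,0,255)),(cv2.convexHull(np.array([proj(P[c],X) for X in board_pts(b)],np.float32)).reshape(-1,2),(0,0,255))):
        cv2.polylines(im,[np.int32((h-[x,y]+.5)*s)],True,col,1)
    o.append(cv2.resize(im,(390,300)))
cv2.imwrite("pics/fit.png",np.hstack(o)); print({k:v for k,v in ctrl.sense().items() if k in("eef_pos","ee_rot","force","grip_width","time_s")})
E
```

```text
top wedge (array([5.16945e+02, 3.21972e+02, 4.08000e-01]), np.float64(0.222)) board (array([ 6.42911e+02, -9.64200e+00, -9.20000e-02]), np.float64(0.049))
side wedge (array([5.19561e+02, 3.10817e+02, 4.41000e-01]), np.float64(0.08)) board (array([ 6.4723e+02, -1.6670e+01, -4.2000e-02]), np.float64(0.085))
both wedge (array([5.16850e+02, 3.16231e+02, 4.64000e-01]), np.float64(0.187)) board (array([ 6.44443e+02, -1.16850e+01, -8.50000e-02]), np.float64(0.078))
{'time_s': 1.7, 'eef_pos': array([117.01495392, 511.7936539 , 194.09008667]), 'ee_rot': array([-7.95827520e-06,  1.12165093e-01,  9.93689585e-01, -9.76913856e-06]), 'force': array([-0.84967345, -0.79205844, -0.33993897]), 'grip_width': 0.9971382012140683}
```

View pics/fit.png

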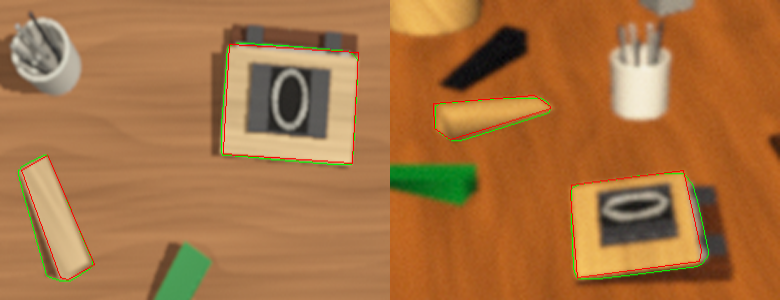

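The outlines show that the top wedge mask took in its shadow (left side) and that the board fits well. I'll refit the wedge with the shadow left out.

```bash
cat >> h.py <<'E'
def bmask(p,box,seed,pad=10):
    x,y,w,h=[int(v) for v in box]; s=4; x0,y0=x-pad,y-pad
    c=cv2.resize(p["img"][y0:y+h+pad,x0:x+w+pad],None,fx=s,fy=s,interpolation=cv2.INTER_CUBIC)
    lab=cv2.cvtColor(c,cv2.COLOR_RGB2LAB).astype(float)
    u,v=[int((seed[i]-(x0,y0)[i]+.5)*s) for i in(0,1)]
    f=lab[v-6:v+7,u-6:u+7].reshape(-1,3).mean(0)
    b=np.median(np.vstack([lab[:8].reshape(-1,3),lab[-8:].reshape(-1,3)]),0)
    d=f-b; k=((lab-b)@d/(d@d)); m=(k>.5).astype(np.uint8)
    m=cv2.morphologyEx(m,cv2.MORPH_OPEN,np.ones((9,9)))
    q=max(cv2.findContours(m,0,1)[0],key=cv2.contourArea)
    return ((cv2.convexHull(q).reshape(-1,2)+.5)/s-.5+[x0,y0]).astype(np.float32)
E
python3 - <<'E'
from h import *
P={c:ctrl.capture(c) for c in("top","side")}
hw={"top":bmask(P["top"],(160,217,43,65),(180,246)),"side":mask(P["side"],(271,188,46,22))}
hb={"top":bmask(P["top"],(276,161,81,61),(315,214)),"side":mask(P["side"],(323,218,54,42))}
for v in(["top"],["side"],["top","side"]):
    print(v,fit((522,318,.4),[(P[c],hw[c]) for c in v],wedge_pts),fit((645,-10,-.06),[(P[c],hb[c]) for c in v],board_pts))
print(cv2.minAreaRect(hb["top"]),cv2.minAreaRect(hw["top"]))
E
```

```text
['top'] (array([5.16956e+02, 3.18462e+02, 4.78000e-01]), np.float64(0.045)) (array([ 6.43592e+02, -1.05750e+01, -1.00000e-01]), np.float64(0.011))
['side'] (array([5.20077e+02, 3.10906e+02, 4.20000e-01]), np.float64(0.117)) (array([ 6.47259e+02, -1.70320e+01, -4.20000e-02]), np.float64(0.096))
['top', 'side'] (array([5.17135e+02, 3.18400e+02, 4.78000e-01]), np.float64(0.107)) (array([ 6.43715e+02, -1.09310e+01, -9.70000e-02]), np.float64(0.065))
((316.80950927734375, 191.4757080078125), (75.43101501464844, 55.6241340637207), 4.39870548248291) ((181.27577209472656, 248.93299865722656), (61.70766067504883, 18.656986236572266), 66.03751373291016)
```

send_rows:
  targets:
    - [-1,0,0,0,0,0,-0.176]
    - [-1,0,0,0,0,0,-0.176]
    - [-1,0,0,0,0,0,-0.176]
    - [-1,0,0,0,0,0,-0.176]
    - [-1,-0.0238,-0.0395,0,0,0,0]
    - [-1,-0.0238,-0.0395,0,0,0,0]
    - [-1,-0.0238,-0.0395,0,0,0,0]
    - [-1,-0.0238,-0.0395,0,0,0,0]
    - [-1,-0.0238,-0.0395,0,0,0,0]
    - [-1,-0.0238,-0.0395,0,0,0,0]
  squeeze: 60

```text
time_s: 3.05
eef_pos: [354.2, 366.4, 194.2]
ee_rot: [0.0, -0.237, 0.971, 0.0]
force: [-0.2, 1.0, -0.3]
grip_width: 0.996
grip_force: 0.0
```

send_rows:
  targets:
    - [-1,-0.0238,-0.0395,0.01,0,0,0]
    - [-1,-0.0238,-0.0395,0.02,0,0,0]
    - [-1,-0.0238,-0.0397,0.03,0,0,0]
    - [-1,0,0,0.03,0,0,0]
    - [-1,0,0,0.02,0,0,0]
    - [-1,0,0,0,0,0,0]
    - [-1,0,0,0,0,0,0]
    - [-1,0,0,0,0,0,0]
    - [-1,0,0,0,0,0,0]
    - [-1,0,0,0,0,0,0]

```text
time_s: 4.3
eef_pos: [471.2, 295.0, 84.4]
ee_rot: [0.0, -0.237, 0.971, 0.0]
force: [-0.1, -0.2, 0.9]
grip_width: 1.0
grip_force: 0.0
```

Run:
```python
from h import *
from scipy.spatial.transform import Rotation as Ro
s=ctrl.sense(); q=s["ee_rot"]; print(s["time_s"],s["eef_pos"],Ro.from_quat(np.roll(q,-1)).as_matrix().round(3).tolist())
o=[]
for c,(x,y,w,h) in(("top",(140,190,100,105)),("side",(240,145,100,105))):
    p=ctrl.capture(c); im=cv2.resize(p["img"][y:y+h,x:x+w,::-1],(390,400),interpolation=2)
    m=cv2.convexHull(np.array([proj(p,X) for X in wedge_pts((517,318.4,.478))],np.float32)).reshape(-1,2)
    cv2.polylines(im,[np.int32((m-[x,y]+.5)*[390/w,400/h])],True,(0,0,255),1); o.append(im)
cv2.imwrite("pics/pre.png",np.hstack(o))
```

```text
4.3 [471.18771663 294.99962206  84.38709336] [[-0.887, -0.461, 0.0], [-0.461, 0.887, 0.0], [-0.0, -0.0, -1.0]]
```

View pics/pre.png

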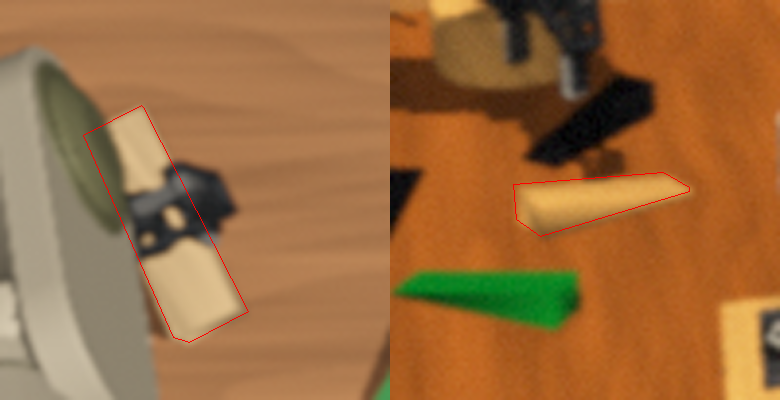

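The red outline sits on the wedge in both views (top crop centre at about (165,225)), and the open fingers straddle it. I lower and grip.

send_rows:
  targets:
    - [-1,0,0,0.03,0,0,0]
    - [-1,0,0,0.03,0,0,0]
    - [-1,0,0,0.015,0,0,0]
    - [-1,0,0,0.006,0,0,0]
    - [-1,0,0,0,0,0,0]
    - [1,0,0,0,0,0,0]
    - [1,0,0,0,0,0,0]
    - [1,0,0,0,0,0,0]
    - [1,0,0,0,0,0,0]
    - [1,0,0,0,0,0,0]
  squeeze: 60

```text
time_s: 5.65
eef_pos: [471.1, 294.9, 3.1]
ee_rot: [0.0, -0.237, 0.971, 0.0]
force: [-0.9, -0.0, -0.0]
grip_width: 0.002
grip_force: 0.0
```

The fingers shut on nothing, so I look.

Run:
```python
from h import *
s=ctrl.sense(); o=[]
for c,(x,y,w,h) in(("top",(130,185,120,120)),("side",(230,140,120,120))):
    p=ctrl.capture(c); im=cv2.resize(p["img"][y:y+h,x:x+w,::-1],(390,390),interpolation=2)
    for X in((s["eef_pos"]),): cv2.circle(im,tuple(np.int32((proj(p,X)-[x,y]+.5)*3.25)),3,(0,0,255),1)
    m=cv2.convexHull(np.array([proj(p,X) for X in wedge_pts((517,318.4,.478))],np.float32)).reshape(-1,2)
    cv2.polylines(im,[np.int32((m-[x,y]+.5)*3.25)],True,(0,0,255),1); o.append(im)
cv2.imwrite("pics/g1.png",np.hstack(o))
```

```text
(no output)
```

View pics/g1.png

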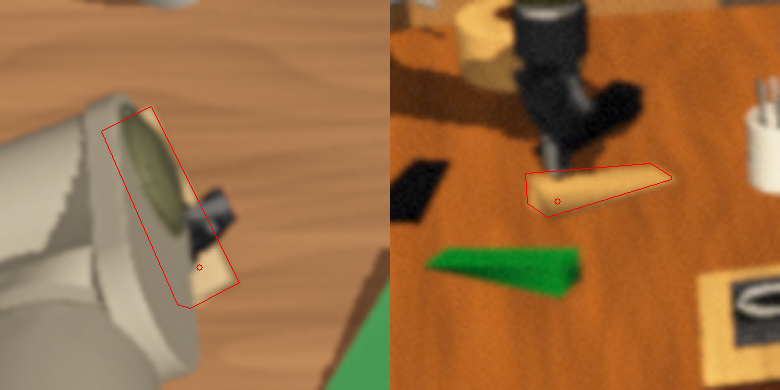

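The side crop shows the wedge unmoved at its outline, with the shut fingers behind it at about (555,175). I check the fingertip pixels from the earlier picture against the state.

Run:
```python
from h import *
p=ctrl.capture("side"); t=ctrl.capture("top")
for z in(84,97): print(z,[proj(p,(471+k*42*-.46,295+k*42*.887,z)).round() for k in(-1,0,1)],[proj(t,(471+k*42*-.46,295+k*42*.887,z)).round() for k in(-1,0,1)])
print("now",proj(p,(471,295,3)),proj(p,(471,295,60)),proj(p,(471,295,30)))
for dy in(0,20,40,60): print(dy,proj(p,(471,295+dy,30)))
s=ctrl.sense(); print(s["joints"],s["tau"],s["grip_width"])
```

```text
84 [array([286., 183.]), array([280., 179.]), array([273., 175.])] [array([198., 254.]), array([181., 263.]), array([164., 272.])]
97 [array([286., 179.]), array([279., 175.]), array([273., 171.])] [array([196., 253.]), array([179., 262.]), array([162., 271.])]
now [280.93689716 201.64250984] [280.00975008 185.82582536] [280.5009705  194.20581014]
0 [280.5009705  194.20581014]
20 [280.13711391 191.68454756]
40 [279.77960271 189.20725404]
60 [279.42827238 186.77278934]
[ 3.48496482e-01  5.99156466e-01  1.60996291e+00 -3.07749185e-06
  9.32532436e-01 -1.70148345e+00] [ 1.69974890e-03 -4.83127856e+01 -2.04136223e+01 -2.32340299e-04
  5.95779838e-04  3.47623234e-05] 0.0003740088155550195
```

The seen fingertips match (471,295) at z≈30 rather than 3, so the tips seem to sit about 30 mm higher than the reported TCP, just over the wedge's top. I raise the shut fingers and measure the tip directly.

send_rows:
  targets:
    - [1,0,0,-0.03,0,0,0]
    - [1,0,0,-0.03,0,0,0]
    - [1,0,0,0,0,0,0]
    - [1,0,0,0,0,0,0]
    - [1,0,0,0,0,0,0]
    - [1,0,0,0,0,0,0]
    - [1,0,0,0,0,0,0]
    - [1,0,0,0,0,0,0]
    - [1,0,0,0,0,0,0]
    - [1,0,0,0,0,0,0]

```text
time_s: 7.1
eef_pos: [471.1, 294.9, 63.1]
ee_rot: [0.0, -0.237, 0.971, 0.0]
force: [0.2, 0.8, -0.8]
grip_width: 0.002
grip_force: 0.0
```

Run:
```python
from h import *
s=ctrl.sense(); e=s["eef_pos"]; print(e); o=[]
for c in("top","side"):
    p=ctrl.capture(c); u=proj(p,e); x,y=[int(v) for v in u-[32,42]]
    im=cv2.resize(p["img"][y:y+80,x:x+65,::-1],(390,480),interpolation=2)
    print(c,x,y)
    for dz,col in((0,(0,0,255)),(30,(0,255,0))): cv2.circle(im,tuple(np.int32((proj(p,e+[0,0,dz])-[x,y]+.5)*6)),3,col,1)
    o.append(im)
cv2.imwrite("pics/g2.png",np.hstack(o))
```

```text
[471.11252538 294.9321712   63.10190345]
top 151 221
side 247 142
```

View pics/g2.png

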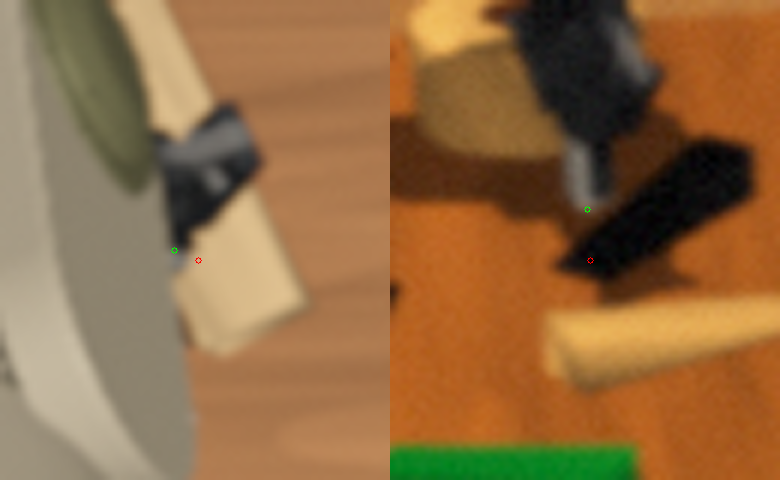

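The shut tip shows at side (587,205) and top (180,258), on the green +30 mm marker. So the true tip height is the reported z plus 30 to 31, with x and y fine. I open, go down to reported z = -25, and grip.

send_rows:
  targets:
    - [-1,0,0,0,0,0,0]
    - [-1,0,0,0,0,0,0]
    - [-1,0,0,0,0,0,0]
    - [-1,0,0,0,0,0,0]
    - [-1,0,0,0.025,0,0,0]
    - [-1,0,0,0.025,0,0,0]
    - [-1,0,0,0.02,0,0,0]
    - [-1,0,0,0.01,0,0,0]
    - [-1,0,0,0.008,0,0,0]
    - [-1,0,0,0,0,0,0]

```text
time_s: 8.45
eef_pos: [471.1, 294.9, -25.0]
ee_rot: [-0.0, -0.237, 0.971, -0.0]
force: [-0.8, -0.4, 0.5]
grip_width: 0.999
grip_force: 0.0
```

send_rows:
  targets:
    - [1,0,0,0,0,0,0]
    - [1,0,0,0,0,0,0]
    - [1,0,0,0,0,0,0]
    - [1,0,0,0,0,0,0]
    - [1,0,0,0,0,0,0]
    - [1,0,0,0,0,0,0]
    - [1,0,0,0,0,0,0]
    - [1,0,0,0,0,0,0]
    - [1,0,0,0,0,0,0]
    - [1,0,0,0,0,0,0]
  squeeze: 60

```text
time_s: 9.7
eef_pos: [471.6, 295.1, -24.2]
ee_rot: [0.001, -0.237, 0.971, 0.0]
force: [-0.9, -0.3, 5.9]
grip_width: 0.451
grip_force: 61.7
```

send_rows:
  targets:
    - [1,0,0,-0.02,0,0,0]
    - [1,0,0,-0.03,0,0,0]
    - [1,0,0,-0.02,0,0,0]
    - [1,0,0,0,0,0,0.115]
    - [1,0,0,0,0,0,0.115]
    - [1,0,0,0,0,0,0.115]
    - [1,0,0,0,0,0,0.115]
    - [1,0,0,0,0,0,0.115]
    - [1,0,0,0,0,0,0]
    - [1,0,0,0,0,0,0]

```text
time_s: 10.95
eef_pos: [471.0, 294.9, 45.0]
ee_rot: [-0.0, 0.047, 0.999, -0.0]
force: [-0.3, 0.4, -1.0]
grip_width: 0.452
grip_force: 60.9
```

send_rows:
  targets:
    - [1,0.0016,-0.0359,0,0,0,0]
    - [1,0.0016,-0.0359,0,0,0,0]
    - [1,0.0016,-0.0359,0,0,0,0]
    - [1,0.0016,-0.0359,0,0,0,0]
    - [1,0.0016,-0.0359,0,0,0,0]
    - [1,0.0016,-0.0359,0,0,0,0]
    - [1,0.0016,-0.0359,0,0,0,0]
    - [1,0.0016,-0.0359,0,0,0,0]
    - [1,0,0,0,0,0,0]
    - [1,0,0,0,0,0,0]

```text
time_s: 12.2
eef_pos: [431.0, 10.6, 45.1]
ee_rot: [0.0, 0.048, 0.999, 0.0]
force: [0.2, 0.3, -0.5]
grip_width: 0.451
grip_force: 60.9
```

Run:
```python
from h import *
s=ctrl.sense(); e=s["eef_pos"]; print(e); o=[]
def pts(q,z=0): return wedge_pts(q)+[0,0,z]
b=(646.3,-10.9,-.097); c_,s_=np.cos(b[2]),np.sin(b[2])
w=(e[0]+52*c_,e[1]+52*s_,b[2]); print(w)
for c,(x,y,ww,hh) in(("top",(240,150,130,160)),("side",(230,160,170,160))):
    p=ctrl.capture(c); sx=390/ww; im=cv2.resize(p["img"][y:y+hh,x:x+ww,::-1],None,fx=sx,fy=sx,interpolation=2)
    for P in(pts(w,65),board_pts((643.7,-10.9,-.097))):
        m=cv2.convexHull(np.array([proj(p,X) for X in P],np.float32)).reshape(-1,2); cv2.polylines(im,[np.int32((m-[x,y]+.5)*sx)],True,(0,0,255),1)
    o.append(cv2.resize(im,(390,480)) if 0 else cv2.copyMakeBorder(im,0,490-im.shape[0],0,0,0))
cv2.imwrite("pics/pre2.png",np.hstack(o))
```

```text
[430.96779639  10.56944939  45.14131678]
(np.float64(482.72335413830416), np.float64(5.533355505985898), -0.097)
```

View pics/pre2.png

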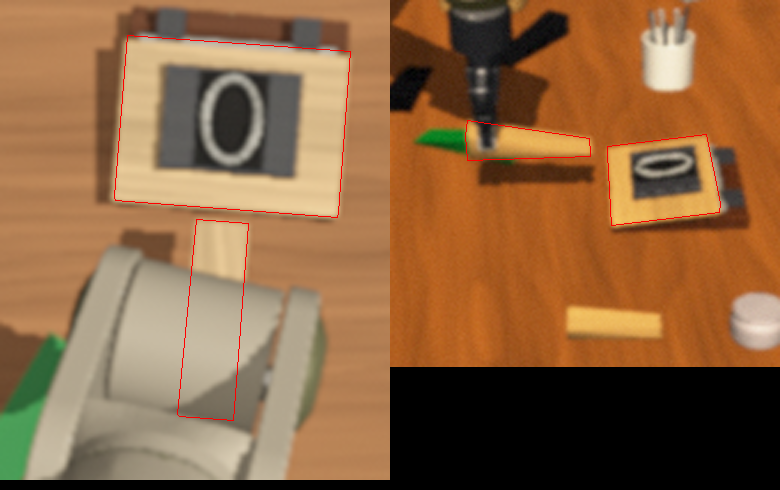

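The wedge is held square and in line with the board's middle: its thin end in the top crop is at (222,220), and the board's front edge at y≈208. I lower it, then push the first 80 mm.

send_rows:
  targets:
    - [1,0,0,0.02,0,0,0]
    - [1,0,0,0.02,0,0,0]
    - [1,0,0,0.015,0,0,0]
    - [1,0,0,0.008,0,0,0]
    - [1,0,0,0.004,0,0,0]
    - [1,0,0,0.0025,0,0,0]
    - [1,0,0,0,0,0,0]
    - [1,0,0,0,0,0,0]
    - [1,0,0,0,0,0,0]
    - [1,0,0,0,0,0,0]

```text
time_s: 13.55
eef_pos: [431.1, 10.2, -24.2]
ee_rot: [0.0, 0.048, 0.999, -0.0]
force: [-0.0, 0.3, 1.7]
grip_width: 0.451
grip_force: 61.2
```

send_rows:
  targets:
    - [1,-0.008,0,0,0,0,0]
    - [1,-0.008,0,0,0,0,0]
    - [1,-0.008,0,0,0,0,0]
    - [1,-0.008,0,0,0,0,0]
    - [1,-0.008,0,0,0,0,0]
    - [1,-0.008,0,0,0,0,0]
    - [1,-0.008,0,0,0,0,0]
    - [1,-0.008,0,0,0,0,0]
    - [1,-0.008,0,0,0,0,0]
    - [1,-0.008,0,0,0,0,0]

```text
time_s: 14.8
eef_pos: [505.4, 3.8, -24.3]
ee_rot: [-0.006, 0.047, 0.999, 0.001]
force: [-29.3, 2.8, 28.1]
grip_width: 0.448
grip_force: 64.3
```

The force is higher than expected, so I look before going on.

Run:
```python
from h import *
s=ctrl.sense(); e=s["eef_pos"]; print(e,s["force"],s["wrist_torque"]); o=[]
w=(e[0]+52*.995,e[1]-52*.097,-.097)
for c,(x,y,ww,hh) in(("top",(250,150,120,110)),("side",(270,180,110,100))):
    p=ctrl.capture(c); save(p,c+"_mid"); sx=390/ww; im=cv2.resize(p["img"][y:y+hh,x:x+ww,::-1],None,fx=sx,fy=sx,interpolation=2)
    m=cv2.convexHull(np.array([proj(p,X) for X in wedge_pts(w)],np.float32)).reshape(-1,2); cv2.polylines(im,[np.int32((m-[x,y]+.5)*sx)],True,(0,0,255),1)
    o.append(cv2.copyMakeBorder(im,0,360-im.shape[0],0,0,0))
cv2.imwrite("pics/mid.png",np.hstack(o))
```

```text
[505.41845764   3.80665114 -24.29536839] [-29.30776291   2.77782827  28.13979269] [ 0.25517104  4.28986867 -0.01746871]
```

View pics/mid.png

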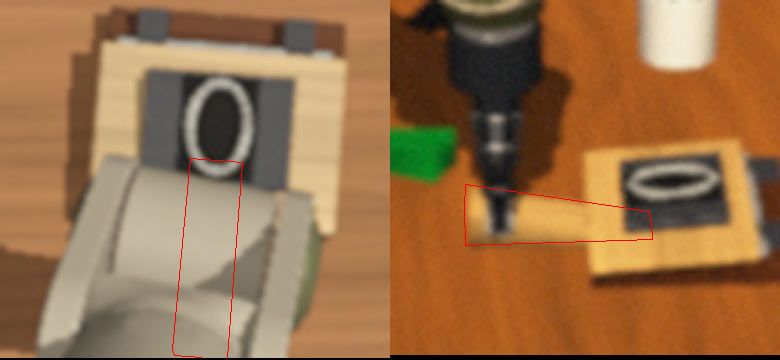

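The wedge lies under the board as predicted (outline matches, thin end near (650,225) in the side crop). The tool is bearing down, so I ease it up slightly and push on slowly.

send_rows:
  targets:
    - [1,0,0,-0.001,0,0,0]
    - [1,0,0,-0.001,0,0,0]
    - [1,-0.003,0,0,0,0,0]
    - [1,-0.003,0,0,0,0,0]
    - [1,-0.003,0,0,0,0,0]
    - [1,-0.003,0,0,0,0,0]
    - [1,-0.003,0,0,0,0,0]
    - [1,0,0,0,0,0,0]
    - [1,0,0,0,0,0,0]
    - [1,0,0,0,0,0,0]

```text
time_s: 16.15
eef_pos: [523.8, 1.6, -23.4]
ee_rot: [-0.002, 0.048, 0.999, 0.0]
force: [-5.1, 0.8, -3.3]
grip_width: 0.454
grip_force: 60.7
```

send_rows:
  targets:
    - [1,-0.003,0,0,0,0,0]
    - [1,-0.003,0,0,0,0,0]
    - [1,-0.003,0,0,0,0,0]
    - [1,-0.003,0,0,0,0,0]
    - [1,-0.003,0,0,0,0,0]
    - [1,-0.003,0,0,0,0,0]
    - [1,-0.003,0,0,0,0,0]
    - [1,-0.002,0,0,0,0,0]
    - [1,0,0,0,0,0,0]
    - [1,0,0,0,0,0,0]

```text
time_s: 17.4
eef_pos: [547.0, -0.7, -23.3]
ee_rot: [-0.002, 0.048, 0.999, 0.0]
force: [-4.6, -0.2, -4.0]
grip_width: 0.451
grip_force: 60.6
```

send_rows:
  targets:
    - [-1,0,0,0,0,0,0]
    - [-1,0,0,0,0,0,0]
    - [-1,0,0,0,0,0,0]
    - [-1,0,0,0,0,0,0]
    - [-1,0,0,0,0,0,0]
    - [-1,0,0,0,0,0,0]
    - [-1,0,0,-0.03,0,0,0]
    - [-1,0,0,-0.04,0,0,0]
    - [-1,0.01,0,-0.05,0,0,0]
    - [-1,0.03,0,-0.05,0,0,0]

```text
time_s: 18.65
eef_pos: [508.4, 2.7, 149.1]
ee_rot: [0.0, 0.048, 0.999, -0.0]
force: [0.2, -1.1, -0.2]
grip_width: 1.006
grip_force: 0.0
```

send_rows:
  targets:
    - [-1,0.04,0,-0.02,0,0,0]
    - [-1,0.04,0,0,0,0,0]
    - [-1,0.04,0,0,0,0,0]
    - [-1,0.02,0.05,0,0,0,0]
    - [-1,0,0.06,0,0,0,0]
    - [-1,0,0.06,0,0,0,0]
    - [-1,0,0.06,0,0,0,0]
    - [-1,0,0.05,0,0,0,0]
    - [-1,0,0,0,0,0,0]
    - [-1,0,0,0,0,0,0]

```text
time_s: 19.9
eef_pos: [395.8, 294.4, 167.5]
ee_rot: [-0.0, 0.048, 0.999, -0.0]
force: [-0.2, -0.9, 0.2]
grip_width: 0.998
grip_force: 0.0
```

```bash
cat > tilt.py <<'E'
from h import *
P={c:ctrl.capture(c) for c in("top","side")}
def bp(q,tl):
    x,y,t=q; c,s=np.cos(tl),np.sin(tl)
    A=np.array([[65-u*c+v*s,w*90,23+u*s+v*c] for u in(0,130) for v in(0,12) for w in(1,-1)],float)
    return A@np.array([[np.cos(t),np.sin(t),0],[-np.sin(t),np.cos(t),0],[0,0,1]])+[x,y,0]
a={c:cv2.cvtColor(cv2.imread(f"pics/{c}0.png"),cv2.COLOR_BGR2RGB) for c in P}
# 3D pixel shift of front board edge between start and now: side corner rows
import itertools
from scipy.optimize import minimize_scalar
for c in P:
    for nm,im in(("start",a[c]),("now",P[c]["img"])):
        p=dict(P[c],img=im); h=bmask(p,(276,161,81,61),(315,214)) if c=="top" else mask(p,(323,218,54,42))
        if c=="side": 
            g=cv2.cvtColor(im,cv2.COLOR_RGB2GRAY)
        def cost(z):
            x=z[:3]*[1,1,.01]
            m=cv2.convexHull(np.array([proj(p,X) for X in bp(x,z[3]*.01)],np.float32)); i=cv2.intersectConvexConvex(m,h.reshape(-1,1,2))[0]
            return 1-i/(cv2.contourArea(m)+cv2.contourArea(h)-i)
        def c1(tl): return cost([646.3,-10.9,-9.7,tl])
        r=min(((c1(t),t) for t in np.arange(-16,8,.5))); print(c,nm,"tilt",r[1]/100,round(r[0],3),cv2.contourArea(h))
    for n in("front_edge",):
        l=ctrl.landmark_of(n,P[c])[:1]; print(c,[np.round(x["point"],1).tolist() for x in l],"pred -.108/0",[proj(P[c],(646.3+x*.995,-10.9-x*.097,z)).round(1).tolist() for x,z in((-64.2,9),(-65,23))])
hw=bmask(P["top"],(300,222,30,24),(312,232),4)
print("outside wedge top hull",hw.min(0),hw.max(0))
im=[cv2.resize(P[c]["img"][y:y+100,x:x+130,::-1],(390,300),interpolation=2) for c,x,y in(("top",250,150),("side",270,185))]
cv2.imwrite("pics/end.png",np.hstack(im)); print(ctrl.sense()["eef_pos"])
E
python3 tilt.py
```

```text
Traceback (most recent call last):
  File "tilt.py", line 21, in <module>
    r=min(((c1(t),t) for t in np.arange(-16,8,.5))); print(c,nm,"tilt",r[1]/100,round(r[0],3),cv2.contourArea(h))
  File "tilt.py", line 21, in <genexpr>
    r=min(((c1(t),t) for t in np.arange(-16,8,.5))); print(c,nm,"tilt",r[1]/100,round(r[0],3),cv2.contourArea(h))
            ~~^^^
  File "tilt.py", line 20, in c1
    def c1(tl): return cost([646.3,-10.9,-9.7,tl])
                       ~~~~^^^^^^^^^^^^^^^^^^^^^^^
  File "tilt.py", line 17, in cost
    x=z[:3]*[1,1,.01]
      ~~~~~^~~~~~~~~~
TypeError: can't multiply sequence by non-int of type 'list'
```

```bash
sed -i 's/x=z\[:3\]\*/x=np.array(z[:3])*/' tilt.py; python3 tilt.py
```

```text
top start tilt -0.11 0.03 4148.34375
top now tilt -0.055 0.012 4067.0
top [[315.2, 223.7]] pred -.108/0 [[314.9, 218.1], [314.8, 217.2]]
side start tilt -0.14 0.116 1773.1875
side now tilt -0.025 0.131 1773.0
side [[323.9, 240.6]] pred -.108/0 [[325.9, 241.6], [325.5, 237.4]]
outside wedge top hull [304.625 218.375] [322.375 242.125]
[396.18392017 294.28836799 167.78702136]
```

View pics/end.png

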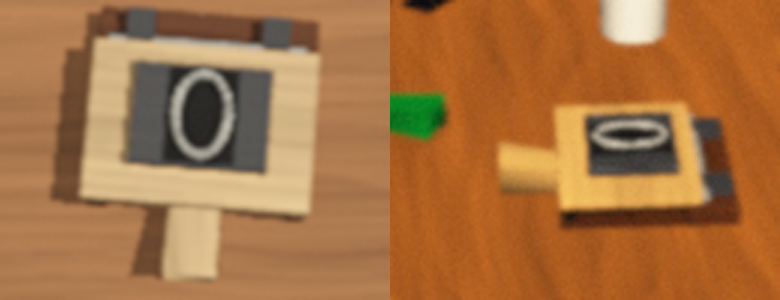

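The last picture shows the wedge alone under the middle of the front edge, square, with its outer end at top (190,278), and the board about level. I measure the tilt precisely by registering the slab against the start pictures.

```bash
cat > reg.py <<'E'
from h import *
def P3(u,v,w,tl,b=(646.3,-10.9,-.097)):
    c,s=np.cos(tl),np.sin(tl); x=65-u*c+v*s; y=w; t=b[2]
    return (b[0]+x*np.cos(t)-y*np.sin(t),b[1]+x*np.sin(t)+y*np.cos(t),23+u*s+v*c)
C=[(10,-60),(10,60),(118,60),(118,-60)]
for c in("top","side"):
    p=ctrl.capture(c); a=cv2.cvtColor(cv2.imread(f"pics/{c}0.png"),cv2.COLOR_BGR2GRAY).astype(np.float32); n=cv2.cvtColor(p["img"],cv2.COLOR_RGB2GRAY).astype(np.float32)
    f=lambda tl:np.array([proj(p,P3(u,19,w,tl)) for u,w in C],np.float32)
    S=np.array([[0,0],[240,0],[240,216],[0,216]],np.float32)
    r0=cv2.warpPerspective(a,cv2.getPerspectiveTransform(f(-.108),S),(240,216),flags=2)
    g=lambda tl:np.corrcoef(r0.ravel(),cv2.warpPerspective(n,cv2.getPerspectiveTransform(f(tl),S),(240,216),flags=2).ravel())[0,1]
    ts=np.arange(-.11,.05,.002); v=[g(t) for t in ts]; i=int(np.argmax(v)); print(c,"tilt",round(ts[i],3),round(v[i],4),[round(x,3) for x in v[max(0,i-6):i+7:3]])
    if c=="top":
        hw=bmask(p,(300,222,30,24),(312,232),4); r=hw[hw[:,1]>236]; print("wedge back end px",r.round(1).tolist())
        for wx in(-45,-48,-51): print(wx,[proj(p,(646.3+(wx-75)*.995+k*20*.097,-10.9-(wx-75)*.097+k*20*.995,34)).round(1).tolist() for k in(-1,1)])
E
python3 reg.py
```

```text
top tilt 0.0 0.9923 [np.float64(0.99), np.float64(0.992), np.float64(0.992), np.float64(0.992), np.float64(0.99)]
wedge back end px [[321.3999938964844, 241.39999389648438], [321.1000061035156, 241.60000610351562], [307.8999938964844, 242.10000610351562], [305.3999938964844, 242.10000610351562], [305.1000061035156, 241.89999389648438], [304.8999938964844, 241.39999389648438], [304.6000061035156, 240.60000610351562], [304.6000061035156, 236.10000610351562]]
-45 [[321.5, 239.6], [304.5, 238.4]]
-48 [[321.4, 240.9], [304.4, 239.6]]
-51 [[321.3, 242.2], [304.3, 240.9]]
side tilt -0.002 0.9885 [np.float64(0.979), np.float64(0.986), np.float64(0.988), np.float64(0.987), np.float64(0.981)]
```

Both views give a board tilt of 0 to -0.002 rad. The wedge is centred, square and released, so I hand in.

```bash
python3 -c "
from rig import ctrl
print(ctrl.finish_job())"
```

```text
the job is handed in; nothing more can be done
None
```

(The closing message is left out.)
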